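Set the wind-up bell timer on the tin-wrapping bench

ROBOT

A 6-joint arm with a two-finger parallel gripper is mounted at the origin on the work surface. World frame = base frame: x ahead of the robot, y to its left, z up, the work surface at z = 0. Lengths are in mm, angles in rad, forces in N, time in s.
With the tool pointing down it reaches from about 350 to 775 mm from the base axis. Payload 7.3 kg.
Tool frame: the origin (TCP) lies at the very end of the fingers, on their centre line; the grasp point (between the pads) lies 19 mm behind it; z points along the fingers, y is the line along which they close (so a half turn about z gives the same grasp; the last joint's range is limited). The gripper opens to 92 mm and grips with 3 to 60 N. Pads are 19 mm wide; open, the fingers measure 130 mm over their backs; the gripper's body (75 mm by 190 mm) begins 47 mm behind the grasp point.
Start: joints at [1.087, 0.342, 1.524, -0, 1.275, -0.146], TCP at [173.978, 495.355, 226.741] pointing down, gripper open.
Joint ranges: [-2.53, 2.53], [-0.77, 2.02], [0.04, 2.7], [-1, 4.14], [0.28, 2.66], [-3.11, 3.11]. Speed limits (rad/s): [2.57, 2.57, 3.14, 3.14, 3.14, 3.14].

INTERFACE

Orientations are given as [roll, pitch, yaw] about the fixed x, y, z axes, in that order (R = Rz(yaw) Ry(pitch) Rx(roll)).
In Python, from plant import * gives the robot as it stands.
- The arm moves only by the tool arm_command, never from a script. Its arguments are lists of equal length, an entry for each row: "gripper": the finger opening in mm, from 0 to 91.8; "dp": the shift along the tool's x, y, z in units of 25 mm (1.0 is 25 mm), a list of three; "twist": the turn about the tool's z in units of 5 degrees (1.0 is 5 degrees). A call has exactly 5 rows; each row shifts and turns the commanded pose from where the row before left it, along the tool's axes as they then stand; what a row does not reach is not made up. A row lasts 1/8 s, in which the tool goes at most 62.5 mm and 10.7 degrees, less where a joint would pass 70% of its speed; a pose out of reach is approached as far as the arm can. A call is refused whole if a number of a shift passes 1 or a number of a turn 1, either way. A call with a gripper value outside its range is refused whole. The fingers move at their own pace and stop on an object; the grip force is fixed at half the most. Time passes only in rows, so rows that do not move let the fingers close, or fill a call up. It gives the time, the measured TCP pose, the force, the opening and the grip force at its end, in the units of the state.
- get_obs(): the state, without advancing time (a new reading comes with each control period).
- capture(name): name is "scene" or "side" or "wrist"; returns the picture (400x640x3 uint8, red, green, blue); there is no depth.
- get_calibration(name): a dict with "mtx" (3x3 intrinsics, pixels), "position" and "attitude" of the camera in the world; the wrist camera has in their place "mount" (4x4, takes a point from camera to tool coordinates, whose origin is the TCP and whose axes are the flange's). Camera axes: x right, y down, z forward; pixel columns grow to the right and rows downward; lengths in mm; the calibration is good to about 2 mm. A picture is of the moment at which its call begins: read the wrist's pose just before it. get_calibration takes no time and is no camera call.
- close_job(): hands the job in; it is judged then, once.
The state is a dict: "time": time; "joint_positions": joint angles; "dq": joint speeds; "tau": joint torques, N m; "tool_pos": TCP position; "tcp_rot": TCP orientation; "contact_force": force on the tool from outside, world axes, zero at the start; "moment": the same for the moment, N m; "grip_width": finger opening in mm; "finger_force": force on a finger pad.
Only numpy, scipy, OpenCV 4.12 (cv2) and the standard library are available. Lean on these libraries where they do the work, as an engineer would, in place of code of your own. Each camera call takes 0.05 s, during which the arm holds its last target. There are 200 camera calls.

TASK

Set the wind-up bell timer on the packing bench to 20 minutes. First wind it clockwise past its top (30-minute) mark until you feel it come up firmly against its sprung stop and keep it leaning there for about half a second without forcing it; then turn it back down, leave the pointer on 20 minutes and let go. Leave the tins and the tape roll where they stand.

Things in the scene. Friction and masses are not known exactly. Their poses are not given: they have to be found in the camera images.
- timer: Wind-up timer: grey steel case 130 x 130 x 50 mm lying face up, fixed to the bench, with a 170 x 150 mm steel foot plate and a steel bell on its -x side. Origin at the centre of its underside, on the knob's axis; z up. Its round white face, 120 mm across, has its top 53 mm above the bench; only the knob stands on it.
- face (a point): Centre of the white face, axes as the timer's. Black marks lie 43 to 58 mm from it, one per minute, 5 degrees apart, 0 to 30 minutes clockwise seen from above: thin short ones, longer thicker ones every 5 minutes, and the two longest and thickest at the ends, 0 and 30. 0 lies 75 degrees from the x axis towards +y, 15 minutes on the +x axis, 30 at 75 degrees towards -y.
- mark_20 (a point): Middle of the 20-minute mark on the face, 52.5 mm from the axis, 25 degrees from the timer's x axis towards -y: the second long mark before the top end mark (marks at 20, 25, 30).
- mark_top (a point): Middle of the top (30-minute) mark on the face. Past it the knob meets an unseen sprung stop in the case, anywhere from 2.70 to 3.15 rad of knob angle, each time elsewhere. From there the torque over the drag grows by 3.5 N m per rad and pushes the knob back when let go. The stop is firmly reached from 0.11 N m over the drag; aim for 0.2 N m; above 0.44 N m it is strained.
- dial_grip (a point): Point on the knob's vertical axis, 80 mm above the bench: where to grip it. The knob is a black upright bar 50 mm long, 13 mm thick, 38 mm tall (55 to 93 mm above the bench), centred on the axis, with a white line on top of its pointer half; at that end a low arrowhead reaches 42 mm from the axis. The point's x axis points along the bar to the pointer's tip, z up.
- dial (a joint): Knob angle, rad: 0 with the pointer on the 0 mark, growing clockwise seen from above, 0.0873 per minute: 20 minutes = 1.745, top mark (30) = 2.618. The pointer's direction in the timer's frame (counter-clockwise from its x axis) is 1.309 minus this. It starts between 0.5 and 1.3. The knob turns with a steady drag of 0.05 N m and stays where it is left.
- tin_a: Bystander: loose steel food tin, 84 mm across, 60 mm tall, upright on the bench beside the timer; origin at the centre of its underside.
- tin_b: Bystander: another such tin, 84 mm across, 60 mm tall; origin at the centre of its underside.
- tape_roll: Bystander: loose roll of whitish packing tape lying flat, 100 mm across, 48 mm tall, with a 76 mm hole; origin at the centre of its underside.

How it is judged:
By the outcome, as a careful person would: the job done as asked, in the order asked, and still so for the second after the job is handed in, with the robot touching nothing.
It also fails if it takes over 72 s, if anything falls off the work surface, if the arm or the gripper's body presses on something with over 40 N, if the wrist force passes 120 N, or if a joint passes its speed limit or range.

## Working session

There is one attempt and no reset: what is moved stays moved. The work goes in short steps, Python scripts to look and compute and a tool call to move; the robot and the scene stay as the last step left them, time stands still between calls to the robot, and variables do not carry over. Pictures are saved under pics/ and viewed, at most 10 in all, crops included, and the job is handed in when it is done.

Besides the shell and the picture viewer there is one more tool, called in YAML: its name, and indented under it one key for each argument. arm_command: Moves the arm, as the interface text tells. Its arguments: {"type":"object","properties":{"gripper":{"type":"array"},"dp":{"type":"array"},"twist":{"type":"array"}},"required":["gripper","dp","twist"]}

```bash
mkdir -p pics; ls; python3 - <<'E'
from plant import *
import cv2
o=get_obs();print(o)
for n in("scene","side","wrist"):
    im=capture(n);cv2.imwrite(f"pics/{n}0.png",im[:,:,::-1]);print(n,get_calibration(n))
E
```

```text
pics
{'time': 0.0, 'joint_positions': array([ 1.08702361e+00,  3.42718415e-01,  1.52502432e+00, -3.82679795e-06,
        1.27537584e+00, -1.45978280e-01]), 'dq': array([ 0.00075916,  0.00124879,  0.0013721 ,  0.00161047, -0.00011905,
        0.00089451]), 'tau': array([ 8.03439689e-04, -4.31249177e+01, -2.44221961e+01,  7.18295923e-02,
        5.57357760e-02, -1.44264586e-04]), 'tool_pos': array([173.76808667, 494.98043453, 226.04464291]), 'tcp_rot': array([-3.14008243e+00, -2.18339955e-04,  2.80379917e+00]), 'contact_force': array([-0.75201749, -0.50657481,  0.1905374 ]), 'moment': array([ 0.01614164, -0.02031628,  0.02360769]), 'finger_force': 0.0, 'grip_width': 92.15042025054015}
scene {'mtx': array([[482.87167629,   0.        , 320.07782064],
       [  0.        , 482.87167629, 204.0465822 ],
       [  0.        ,   0.        ,   1.        ]]), 'position': array([1010.71211082, -528.63560614,  678.33527737]), 'attitude': array([-2.30361324, -0.00891894,  0.62459895])}
side {'mtx': array([[429.88142555,   0.        , 318.30159625],
       [  0.        , 429.88142555, 202.81942136],
       [  0.        ,   0.        ,   1.        ]]), 'position': array([387.84662719, 627.9544052 , 626.03704494]), 'attitude': array([-2.29550309, -0.01564879, -2.75700144])}
wrist {'mtx': array([[294.20485782,   0.        , 316.31431301],
       [  0.        , 294.20485782, 199.13898831],
       [  0.        ,   0.        ,   1.        ]]), 'mount': array([[ 6.05891211e-04, -9.56074061e-01, -2.93124586e-01,
         7.94680793e+01],
       [ 9.99999451e-01,  8.29731492e-04, -6.39297716e-04,
         7.03060247e-01],
       [ 8.54430663e-04, -2.93124038e-01,  9.56074039e-01,
        -1.58100506e+02],
       [ 0.00000000e+00,  0.00000000e+00,  0.00000000e+00,
         1.00000000e+00]])}
```

View pics/scene0.png

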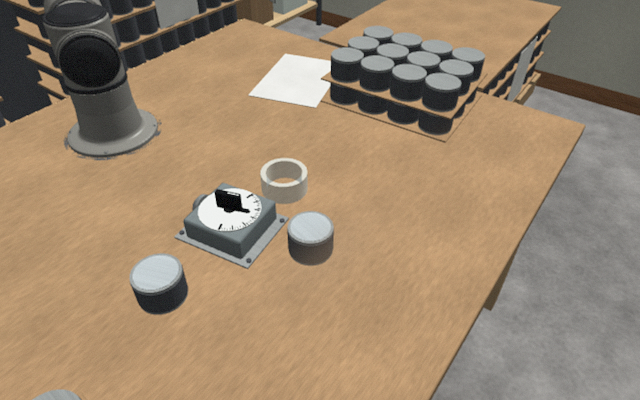

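View pics/side0.png

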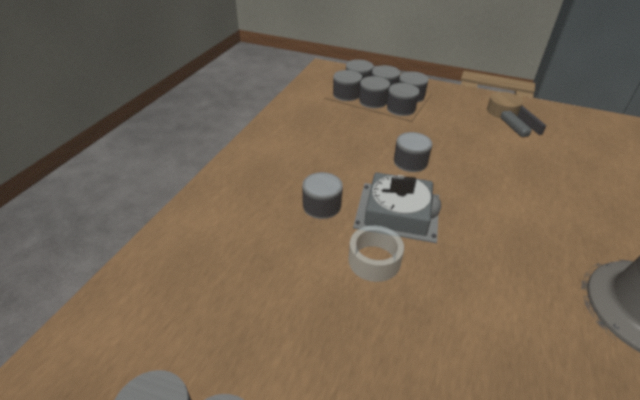

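The scene view shows the timer with its face at about (230,210), tins at (311,237) and (159,282), and the tape at (284,180). The side view has the face at about (401,194), tins at (322,195) and (412,151), and the tape at (376,253). Next I'll cast the face outline onto z=53.

```bash
cat > h.py <<'E'
import numpy as np,cv2
from scipy.spatial.transform import Rotation as Ro
from plant import *
def cam(n,o=None):
    c=get_calibration(n);K=c["mtx"]
    if n=="wrist":
        M=c["mount"];R=Ro.from_euler("xyz",o["tcp_rot"]).as_matrix()
        return K,R@M[:3,:3],R@M[:3,3]+o["tool_pos"]
    return K,Ro.from_euler("xyz",c["attitude"]).as_matrix(),c["position"]
def cast(C,uv,z):
    K,R,p=C;d=np.c_[np.asarray(uv,float).reshape(-1,2),np.ones(np.size(uv)//2)]@np.linalg.inv(K).T@R.T
    return p+d*((z-p[2])/d[:,2])[:,None]
def proj(C,X):
    K,R,p=C;q=(np.atleast_2d(X)-p)@R@K.T;return q[:,:2]/q[:,2:]
def comp(im,seed,lo,satmax=60,r=45):
    h=cv2.cvtColor(im,cv2.COLOR_RGB2HSV);m=((h[...,2]>lo)&(h[...,1]<satmax)).astype(np.uint8)
    k=np.zeros_like(m);cv2.circle(k,tuple(seed),r,1,-1);m&=k
    n,l,s,c=cv2.connectedComponentsWithStats(m);i=1+s[1:,4].argmax();return (l==i).astype(np.uint8)
def fitc(P):
    A=np.c_[2*P[:,:2],np.ones(len(P))];x=np.linalg.lstsq(A,(P[:,:2]**2).sum(1),rcond=None)[0]
    return x[:2],np.sqrt(x[2]+x[:2]@x[:2])
E
python3 - <<'E'
from h import *
for n,s in(("scene",(230,210)),("side",(401,194))):
    im=cv2.imread(f"pics/{n}0.png")[:,:,::-1];C=cam(n)
    for lo in(150,180,):
        m=comp(im,s,lo,40);pts=np.vstack(cv2.findContours(m,0,2)[0])[:,0]
        h=cv2.convexHull(pts)[:,0];P=cast(C,h,53);c,r=fitc(P)
        print(n,lo,m.sum(),c,r,np.round(np.hypot(*(P[:,:2]-c).T)-r,1))
    for nm,uv in dict(scene=[((311,224),60),((158,268),60),((284,170),48)],side=[((322,185),60),((413,144),60),((376,240),48)])[n]and [(a,a) for a in dict(scene=[((311,224),60),((158,268),60),((284,170),48)],side=[((322,185),60),((413,144),60),((376,240),48)])[n]]:
        print(nm,cast(C,nm[0],nm[1])[0].round())
    x,y=s;cv2.imwrite(f"pics/{n}c.png",cv2.resize(cv2.imread(f"pics/{n}0.png")[y-50:y+50,x-65:x+65],None,fx=6,fy=6,interpolation=2))
E
```

```text
scene 150 1654 [475.71132572 -73.94008485] 61.212169874830664 [-0.6 -1.3 -1.7 -1.3  0.   0.4  0.1 -0.5  0.6  0.3  0.4  0.9  0.1 -0.1
  0.1  0.3 -0.1 -0.3 -0.2 -0.3 -0.3  0.4  0.2  0.1 -0.3 -0.2 -1.  -0.8
 -0.4  5.4]
scene 180 1531 [476.12326497 -74.03035787] 60.098569529587664 [ 0.8 -0.  -0.5 -0.1 -0.3  0.2  0.2  0.1  0.1  0.1 -0.  -0.1  0.1  0.
 -0.3 -0.2  0.1 -0.2 -0.4 -0.  -0.1  0.1  0.6  0.1  0.5  0.2 -0.6 -0.5
 -0.2 -0.5  0.3]
((311, 224), 60) [632. -22.  60.]
((158, 268), 60) [ 489. -257.   60.]
((284, 170), 48) [481.  85.  48.]
side 150 1026 [474.66566403 -71.078121  ] 57.92953952786053 [-3.8  1.8  1.6  0.9  0.1 -0.5 -1.3 -1.3 -1.1 -0.3  0.3  0.3  0.8  0.7
  2.   1.3 -0.5 -2.2  1.  -0.1]
side 180 595 [470.39367458 -70.43461554] 49.85948315822348 [ 0.4  1.2  2.2 -0.5  0.  -0.  -1.3 -1.3 -1.6  0.   1.9  2.   0.2  0.5
 -2.9 -1.2]
((322, 185), 60) [633. -23.  60.]
((413, 144), 60) [ 492. -250.   60.]
((376, 240), 48) [487.  74.  48.]
```

View pics/scenec.png

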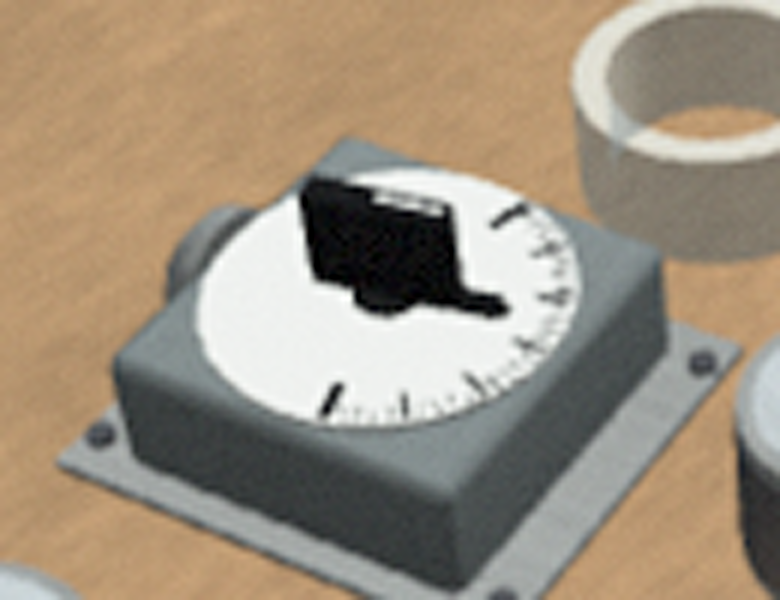

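The crop shows mark 0 at about scene pixel (250,196), mark 30 at (220,227) and the arrow tip at (249,211). The bar's top white line runs from (227,193) to (239,195).

```bash
python3 - <<'E'
from h import *
C=cam("scene");c=np.array([476.1,-74.])
P=cast(C,[(250,195.8),(220.2,226.8)],53)[:,:2]-c
a=np.degrees(np.arctan2(P[:,1],P[:,0]));print(P,np.hypot(*P.T),a,"yaw timer",a[0]-75,a[1]+75)
T=cast(C,[(249.2,211.3)],57)[0,:2]-c;t=np.degrees(np.arctan2(T[1],T[0]));print(T,np.hypot(*T),t,"dial",np.radians(a.mean()+75-t))
W=cast(C,[(216.5,190.5),(227,193),(239,195)],93)[:,:2]-c;print(W)
o=get_obs();R=Ro.from_euler("xyz",o["tcp_rot"]).as_matrix();print(R.round(3),o["time"])
E
```

```text
[[  7.44929223  50.15271115]
 [ 21.70386577 -46.98652996]] [50.7029229  51.75704578] [ 81.55150054 -65.20699333] yaw timer 6.551500536243395 9.79300666539038
[39.55428102 12.69831681] 41.54260941126107 17.798458981294424 dial 1.1409879606332207
[[-19.15076452  -7.86251615]
 [  1.57871091  -1.47179274]
 [ 23.33573877   7.52286736]]
[[-0.943  0.331 -0.001]
 [ 0.331  0.943 -0.001]
 [ 0.    -0.001 -1.   ]] 0.15
```

arm_command:
  gripper: [91.8, 91.8, 91.8, 91.8, 91.8]
  dp:
    - [-0.95, -0.87, 0]
    - [-0.95, -0.87, 0]
    - [-0.95, -0.87, 0]
    - [-0.95, -0.87, 0]
    - [-0.95, -0.87, 0]
  twist: [0, 0, 0, 0, 0]

```text
time: 0.78
tool_pos: [250.3, 352.4, 226.6]
tcp_rot: [-3.141, -0.0, 2.804]
contact_force: [0.2, -0.2, 0.2]
grip_width: 92.1
finger_force: 0.0
```

arm_command:
  gripper: [91.8, 91.8, 91.8, 91.8, 91.8]
  dp:
    - [-0.95, -0.87, 0]
    - [-0.95, -0.87, 0]
    - [-0.95, -0.87, 0]
    - [-0.95, -0.87, 0]
    - [-0.95, -0.87, 0]
  twist: [0, 0, 0, 0, 0]

```text
time: 1.4
tool_pos: [326.2, 210.4, 226.6]
tcp_rot: [-3.142, -0.0, 2.804]
contact_force: [-0.0, -0.2, 0.1]
grip_width: 91.5
finger_force: 0.0
```

arm_command:
  gripper: [91.8, 91.8, 91.8, 91.8, 91.8]
  dp:
    - [-0.95, -0.87, 0]
    - [-0.95, -0.87, 0]
    - [-0.95, -0.87, 0]
    - [-0.95, -0.87, 0]
    - [-0.95, -0.87, 0]
  twist: [0, 0, 0, 0, 0]

```text
time: 2.02
tool_pos: [402.2, 68.5, 226.6]
tcp_rot: [3.142, -0.0, 2.804]
contact_force: [0.2, 1.1, -0.2]
grip_width: 92.0
finger_force: 0.0
```

arm_command:
  gripper: [91.8, 91.8, 91.8, 91.8, 91.8]
  dp:
    - [-0.95, -0.87, 0]
    - [-0.95, -0.87, 0]
    - [-0.95, -0.87, 0]
    - [-0.95, -0.87, 0]
    - [-0.9, -0.87, 0]
  twist: [0, 0, 0, 0, 0]

```text
time: 2.65
tool_pos: [477.1, -73.0, 226.5]
tcp_rot: [3.141, -0.001, 2.804]
contact_force: [0.7, 0.8, -0.5]
grip_width: 91.9
finger_force: 0.0
```

arm_command:
  gripper: [91.8, 91.8, 91.8, 91.8, 91.8]
  dp:
    - [0, 0, 0.5]
    - [0, 0, 0.5]
    - [0, 0, 0.5]
    - [0, 0, 0.5]
    - [0, 0, 0]
  twist: [-1, -1, -1, -1, -1]

```text
time: 3.28
tool_pos: [476.0, -71.8, 175.5]
tcp_rot: [3.14, -0.002, -3.04]
contact_force: [-0.4, -0.0, -0.1]
grip_width: 92.0
finger_force: 0.0
```

arm_command:
  gripper: [91.8, 91.8, 91.8, 91.8, 91.8]
  dp:
    - [0, 0, 0]
    - [0, 0, 0]
    - [0, 0, 0]
    - [0, 0, 0]
    - [0, 0, 0]
  twist: [-1, -1, -0.4, 0, 0]

```text
time: 3.9
tool_pos: [476.8, -72.0, 176.7]
tcp_rot: [3.141, -0.0, -2.835]
contact_force: [0.3, 0.0, -0.1]
grip_width: 91.7
finger_force: 0.0
```

```bash
python3 - <<'E'
from h import *
o=get_obs();im=capture("wrist");cv2.imwrite("pics/w1.png",im[:,:,::-1]);np.save("o1.npy",np.r_[o["tool_pos"],o["tcp_rot"]])
print(o["time"],o["tool_pos"],o["tcp_rot"],o["moment"],o["joint_positions"][5],proj(cam("wrist",o),[476,-74,53]))
E
```

```text
3.9 [476.75953704 -72.04581142 176.67183861] [ 3.14148271e+00 -1.97702992e-05 -2.83458138e+00] [ 0.03774944  0.01019425 -0.01511065] -2.1869995238980344 [[314.23508882 190.95003648]]
```

View pics/w1.png

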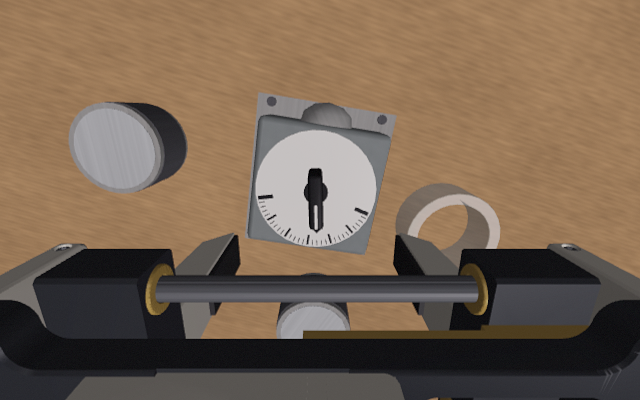

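The wrist view shows the whole face, centred near (316,188), with the end marks at (266,197) (30) and (361,211) (0). The pointer tip is at (317,231). Next I'll measure the face and the knob precisely.

```bash
cat > meas.py <<'E'
from h import *
def meas(im,o,seed):
    C=cam("wrist",o);m=comp(im,seed,150,50,75)
    pts=np.vstack(cv2.findContours(m,0,2)[0])[:,0];h=cv2.convexHull(pts)[:,0];P=cast(C,h,53)
    c,r=fitc(P);e=abs(np.hypot(*(P[:,:2]-c).T)-r);c,r=fitc(P[e<1.5]);print("face",c,r,e.max())
    # polar darkness profile at the marks' inner/outer radii
    g=cv2.cvtColor(im,cv2.COLOR_RGB2GRAY).astype(np.float32);th=np.radians(np.arange(-180,180,.25))
    def prof(rr,z=53):
        X=np.stack([c[0]+np.outer(rr,np.cos(th)),c[1]+np.outer(rr,np.sin(th)),np.full((len(rr),len(th)),z)],-1).reshape(-1,3)
        q=proj(C,X).astype(np.float32);return cv2.remap(g,q[:,:1],q[:,1:],1).reshape(len(rr),-1).mean(0)
    p=prof(np.arange(45,57,1.));d=np.clip(190-p,0,None)
    n,l,s,_=cv2.connectedComponentsWithStats((d>70).astype(np.uint8)[None]);
    for i in range(1,n):
        k=l[0]==i;print("mark",round(float((d[k]*np.degrees(th[k])).sum()/d[k].sum()),2),s[i,4],round(float(d[k].sum())))
    p=prof(np.arange(33,39,1.),56);k=p<100
    print("pointer at r33-39",np.degrees(th[k]).mean() if k.any() else None,k.sum())
    # dark knob top
    return C,c
if __name__=="__main__":
    v=np.load("o1.npy");o=dict(tool_pos=v[:3],tcp_rot=v[3:]);im=cv2.imread("pics/w1.png")[:,:,::-1].copy()
    C,c=meas(im,o,(316,188))
    x,y=316,188;cv2.imwrite("pics/w1c.png",cv2.resize(im[y-70:y+70,x-70:x+70,::-1],None,fx=4.2,fy=4.2,interpolation=2))
E
python3 meas.py
```

```text
face [476.13201366 -72.74525374] 59.96936939967596 0.30117388458254624
mark -66.4 18 2469
mark -41.49 7 653
mark -16.5 7 683
mark 8.49 7 674
mark 33.49 7 664
mark 58.51 7 643
mark 83.62 16 2116
pointer at r33-39 17.78676470588235 68
```

View pics/w1c.png

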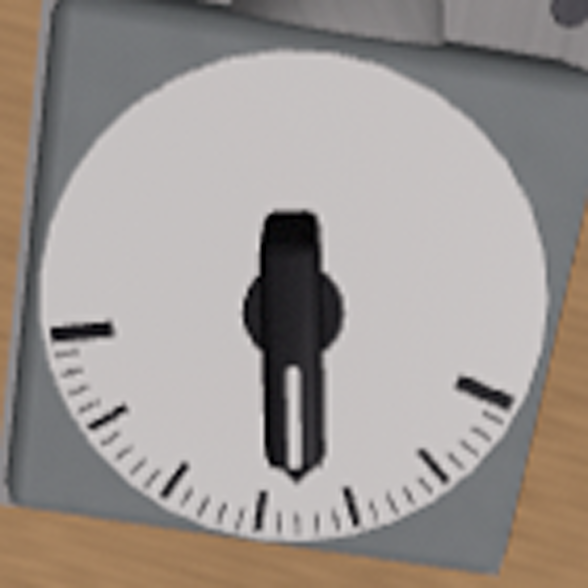

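The crop is clear: the marks give a timer yaw of 8.5° and the pointer is at 17.8°, so the dial reads about 1.147 rad, between marks 13 and 14. I'll descend and grip.

arm_command:
  gripper: [60, 60, 60, 60, 60]
  dp:
    - [0.03, -0.02, 0.9]
    - [0, 0, 0.95]
    - [0, 0, 0.95]
    - [0, 0, 0.95]
    - [0, 0, 0.85]
  twist: [0, 0, 0, 0, 0]

```text
time: 4.58
tool_pos: [476.2, -72.7, 60.9]
tcp_rot: [3.141, 0.0, -2.834]
contact_force: [0.7, 0.5, 0.4]
grip_width: 60.3
finger_force: 0.0
```

arm_command:
  gripper: [25, 0, 0, 0, 0]
  dp:
    - [0, 0, 0]
    - [0, 0, 0]
    - [0, 0, 0]
    - [0, 0, 0]
    - [0, 0, 0]
  twist: [0, 0, 0, 0, 0]

```text
time: 5.2
tool_pos: [476.4, -72.8, 62.1]
tcp_rot: [-3.141, 0.001, -2.834]
contact_force: [-0.2, 0.4, 0.3]
grip_width: 14.8
finger_force: 0.0
```

arm_command:
  gripper: [0, 0, 0, 0, 0]
  dp:
    - [0, 0, 0]
    - [0, 0, 0]
    - [0, 0, 0]
    - [0, 0, 0]
    - [0, 0, 0]
  twist: [0, 0, 0, 0, 0]

```text
time: 5.82
tool_pos: [476.5, -73.1, 62.0]
tcp_rot: [-3.141, 0.001, -2.834]
contact_force: [-1.5, -3.0, 5.2]
grip_width: 12.9
finger_force: 29.9
```

```bash
python3 - <<'E'
from h import *
o=get_obs();print(o)
E
```

```text
{'time': 5.825, 'joint_positions': array([-3.11140176e-01,  4.72764982e-01,  1.85087782e+00, -2.98949355e-04,
        8.17069144e-01, -2.18976919e+00]), 'dq': array([-1.56932821e-03,  9.94576412e-05, -8.40582637e-04, -2.12237379e-03,
       -7.42170986e-04, -4.22330693e-04]), 'tau': array([ 1.50760464e+00, -3.99022400e+01, -1.57600433e+01,  6.76344093e-01,
        5.85679163e-02,  1.99877116e-02]), 'tool_pos': array([476.50997334, -73.05800049,  62.02259726]), 'tcp_rot': array([-3.14090400e+00,  5.90722679e-04, -2.83355527e+00]), 'contact_force': array([-1.54138271, -3.02646821,  5.19392172]), 'moment': array([-0.45483922,  0.18526777, -0.00593735]), 'finger_force': 29.914555549621582, 'grip_width': 12.858767733108932}
```

arm_command:
  gripper: [0, 0, 0, 0, 0]
  dp:
    - [0, 0, 0]
    - [0, 0, 0]
    - [0, 0, 0]
    - [0, 0, 0]
    - [0, 0, 0]
  twist: [0.5, 1, 1, 1, 1]

```text
time: 6.45
tool_pos: [476.6, -73.3, 62.0]
tcp_rot: [-3.141, 0.001, 3.054]
contact_force: [-0.3, -4.3, 5.0]
grip_width: 13.2
finger_force: 29.9
```

```bash
python3 - <<'E'
from h import *
o=get_obs();print(o["tool_pos"],o["tcp_rot"],o["contact_force"],o["moment"],o["tau"][5])
E
```

```text
[476.55584363 -73.25017605  62.03805462] [-3.14085900e+00  9.20316188e-04  3.05423333e+00] [-0.30082535 -4.30648231  4.96627083] [-0.69296327  0.18479955  0.03344071] -0.8678424172103405
```

arm_command:
  gripper: [0, 0, 0, 0, 0]
  dp:
    - [0, 0, 0]
    - [0, 0, 0]
    - [0, 0, 0]
    - [0, 0, 0]
    - [0, 0, 0]
  twist: [1, 1, 1, 1, 1]

```text
time: 7.08
tool_pos: [476.5, -73.4, 62.0]
tcp_rot: [-3.141, 0.001, 2.618]
contact_force: [-0.8, -5.7, 6.3]
grip_width: 13.2
finger_force: 29.9
```

arm_command:
  gripper: [0, 0, 0, 0, 0]
  dp:
    - [0, 0, 0]
    - [0, 0, 0]
    - [0, 0, 0]
    - [0, 0, 0]
    - [0, 0, 0]
  twist: [1, 1, 1, 1, 1]

```text
time: 7.7
tool_pos: [476.4, -73.6, 62.0]
tcp_rot: [-3.141, 0.001, 2.182]
contact_force: [-1.5, -6.1, 5.8]
grip_width: 12.7
finger_force: 29.9
```

arm_command:
  gripper: [0, 0, 0, 0, 0]
  dp:
    - [0, 0, 0]
    - [0, 0, 0]
    - [0, 0, 0]
    - [0, 0, 0]
    - [0, 0, 0]
  twist: [1, 0.6, 0.4, 0.4, 0]

```text
time: 8.32
tool_pos: [476.3, -73.6, 62.0]
tcp_rot: [-3.141, 0.001, 1.975]
contact_force: [-2.2, -6.3, 5.8]
grip_width: 12.6
finger_force: 29.9
```

```bash
cat > st.py <<'E'
from h import *
o=get_obs();y=np.degrees(o["tcp_rot"][2])
print(o["time"],o["tool_pos"],"yaw",y,"dial~",np.radians(75-((y-180)%360-360*(((y-180)%360)>180)-8.5)),o["contact_force"],o["moment"])
E
python3 st.py
```

```text
8.325 [476.28828016 -73.64526821  62.03223248] yaw 113.13767688551549 dial~ 2.6243176092953298 [-2.15893993 -6.26909182  5.80464782] [-1.18918142  0.40085992 -0.01705516]
```

arm_command:
  gripper: [0, 0, 0, 0, 0]
  dp:
    - [-0.03, -0.04, 0]
    - [0, 0, 0]
    - [0, 0, 0]
    - [0, 0, 0]
    - [0, 0, 0]
  twist: [0, 0.2, 0.2, 0.2, 0.2]

```text
time: 8.95
tool_pos: [476.2, -73.8, 62.0]
tcp_rot: [3.14, 0.001, 1.904]
contact_force: [0.3, -0.3, 5.5]
grip_width: 13.4
finger_force: 29.9
```

```bash
cat >> st.py <<'E'
L=[]
for i in range(4): capture("wrist");L.append(get_obs()["moment"][2])
print("mz",np.mean(L),np.round(L,3))
E
python3 st.py
```

```text
8.95 [476.19463653 -73.78389986  62.03046181] yaw 109.09500723183741 dial~ 2.6948755053224707 [ 0.30298381 -0.30478923  5.52490049] [-0.20701633 -0.13922973  0.02376112]
mz -0.024372881220257298 [ 0.004 -0.035 -0.072  0.005]
```

arm_command:
  gripper: [0, 0, 0, 0, 0]
  dp:
    - [0, 0, 0]
    - [0, 0, 0]
    - [0, 0, 0]
    - [0, 0, 0]
    - [0, 0, 0]
  twist: [0.2, 0.2, 0.2, 0.2, 0]

```text
time: 9.78
tool_pos: [476.1, -73.8, 62.0]
tcp_rot: [3.14, 0.0, 1.835]
contact_force: [0.6, -1.1, 5.7]
grip_width: 13.0
finger_force: 29.9
```

```bash
python3 st.py
```

```text
9.775 [476.14918879 -73.76707015  62.02346286] yaw 105.11504817651122 dial~ 2.764338894932476 [ 0.61635807 -1.11021324  5.73843886] [-0.14869678 -0.0733428  -0.0148444 ]
mz -0.04436602991624295 [-0.049 -0.043 -0.086  0.   ]
```

```bash
sed -i 's/L.append(get_obs()\["moment"\]\[2\])/oo=get_obs();L.append((oo["moment"][2],oo["tau"][5]))/; s/np.mean(L)/np.mean(L,0)/; s/,np.round(L,3)//' st.py
```

arm_command:
  gripper: [0, 0, 0, 0, 0]
  dp:
    - [0, 0, 0]
    - [0, 0, 0]
    - [0, 0, 0]
    - [0, 0, 0]
    - [0, 0, 0]
  twist: [0.2, 0.2, 0.2, 0.2, 0]

```text
time: 10.6
tool_pos: [476.1, -73.8, 62.0]
tcp_rot: [3.14, 0.0, 1.765]
contact_force: [-0.1, -0.6, 6.4]
grip_width: 12.8
finger_force: 29.9
```

```bash
python3 st.py
```

```text
10.6 [476.13555302 -73.77998095  62.03537832] yaw 101.1129575620418 dial~ 2.8341885531181306 [-0.05163853 -0.58625994  6.39487025] [-0.19351196 -0.05062715  0.01607913]
mz [-0.03288104 -0.02179497]
```

arm_command:
  gripper: [0, 0, 0, 0, 0]
  dp:
    - [0, 0, 0]
    - [0, 0, 0]
    - [0, 0, 0]
    - [0, 0, 0]
    - [0, 0, 0]
  twist: [0.2, 0.2, 0.2, 0.2, 0]

```text
time: 11.42
tool_pos: [476.1, -73.8, 62.0]
tcp_rot: [3.141, 0.0, 1.695]
contact_force: [0.2, -1.0, 6.3]
grip_width: 12.8
finger_force: 29.9
```

```bash
python3 st.py
```

```text
11.425 [476.08189764 -73.79063608  62.005591  ] yaw 97.11620245012229 dial~ 2.9039450892170406 [ 0.1681925  -1.01494446  6.33732637] [-0.21389765 -0.00983852 -0.02750688]
mz [ 0.00037025 -0.02177884]
```

arm_command:
  gripper: [0, 0, 0, 0, 0]
  dp:
    - [0, 0, 0]
    - [0, 0, 0]
    - [0, 0, 0]
    - [0, 0, 0]
    - [0, 0, 0]
  twist: [0.2, 0.2, 0.2, 0.1, 0]

```text
time: 12.25
tool_pos: [476.1, -73.8, 62.0]
tcp_rot: [3.14, 0.0, 1.634]
contact_force: [0.5, -0.8, 5.5]
grip_width: 12.7
finger_force: 29.9
```

```bash
python3 st.py
```

```text
12.25 [476.06572341 -73.79286072  62.02404778] yaw 93.62143718066852 dial~ 2.9649402497533552 [ 0.47826324 -0.78073837  5.46308273] [-0.20379769 -0.01472899  0.03110019]
mz [-0.01780959  0.0129241 ]
```

arm_command:
  gripper: [0, 0, 0, 0, 0]
  dp:
    - [0, 0, 0]
    - [0, 0, 0]
    - [0, 0, 0]
    - [0, 0, 0]
    - [0, 0, 0]
  twist: [0.2, 0.2, 0.1, 0, 0]

```text
time: 13.08
tool_pos: [476.1, -73.8, 62.0]
tcp_rot: [3.141, 0.0, 1.59]
contact_force: [0.4, -0.7, 5.1]
grip_width: 12.5
finger_force: 29.9
```

```bash
sed -i 's/range(4)/range(8)/' st.py; python3 st.py
```

```text
13.075 [476.05167194 -73.78542809  62.00536288] yaw 91.12536264045566 dial~ 3.0085049688552736 [ 0.36353563 -0.65632343  5.13968396] [-0.21016638 -0.03563422  0.03073163]
mz [0.02436384 0.01059826]
```

arm_command:
  gripper: [0, 0, 0, 0, 0]
  dp:
    - [0, 0, 0]
    - [0, 0, 0]
    - [0, 0, 0]
    - [0, 0, 0]
    - [0, 0, 0]
  twist: [0.2, 0.2, 0.1, 0, 0]

```text
time: 14.1
tool_pos: [476.0, -73.8, 62.0]
tcp_rot: [3.141, 0.0, 1.547]
contact_force: [-0.0, -0.3, 5.1]
grip_width: 12.6
finger_force: 29.9
```

```bash
echo 'cv2.imwrite("pics/w2.png",capture("wrist")[:,:,::-1])'>>st.py; python3 st.py
```

```text
14.1 [476.03777183 -73.77991239  62.02604543] yaw 88.62979752009328 dial~ 3.0520607969035254 [-0.00714344 -0.27483089  5.12014278] [-0.26891898  0.04128396  0.01434401]
mz [0.00417487 0.01059881]
```

View pics/w2.png

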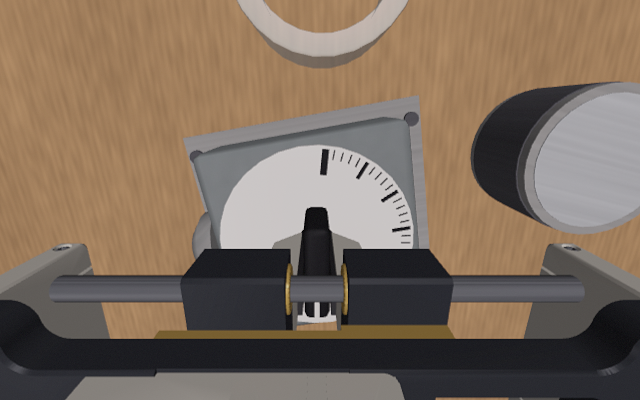

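The knob's bar is held along the image vertical at (316,215–310), so it has followed the tool well past the 30 mark. It hasn't reached the stop yet, so I'll keep winding.

arm_command:
  gripper: [0, 0, 0, 0, 0]
  dp:
    - [0, 0, 0]
    - [0, 0, 0]
    - [0, 0, 0]
    - [0, 0, 0]
    - [0, 0, 0]
  twist: [0.2, 0.2, 0.1, 0, 0]

```text
time: 15.18
tool_pos: [476.0, -73.8, 62.0]
tcp_rot: [3.141, 0.0, 1.503]
contact_force: [-0.2, -0.2, 5.7]
grip_width: 12.7
finger_force: 29.9
```

```bash
sed -i '$d' st.py; python3 st.py
```

```text
15.175 [476.02083676 -73.79095762  62.01801975] yaw 86.12566548613518 dial~ 3.095766145800757 [-0.2282787  -0.19946256  5.66765162] [-0.23565295  0.00968764 -0.00249755]
mz [0.01479421 0.01059076]
```

arm_command:
  gripper: [0, 0, 0, 0, 0]
  dp:
    - [0, 0, 0]
    - [0, 0, 0]
    - [0, 0, 0]
    - [0, 0, 0]
    - [0, 0, 0]
  twist: [0.2, 0.2, 0.1, 0, 0]

```text
time: 16.2
tool_pos: [476.0, -73.8, 62.0]
tcp_rot: [3.141, 0.0, 1.46]
contact_force: [0.3, -0.4, 6.0]
grip_width: 12.8
finger_force: 29.9
```

```bash
python3 st.py
```

```text
16.2 [475.99207388 -73.78789759  62.02357609] yaw 83.62750311196129 dial~ 3.1393673044795296 [ 0.26757345 -0.350063    6.03127273] [-0.20094609  0.07015784  0.03762707]
mz [0.0084833  0.01057332]
```

arm_command:
  gripper: [0, 0, 0, 0, 0]
  dp:
    - [0, 0, 0]
    - [0, 0, 0]
    - [0, 0, 0]
    - [0, 0, 0]
    - [0, 0, 0]
  twist: [0.2, 0.2, 0, 0, 0]

```text
time: 17.23
tool_pos: [476.0, -73.8, 62.0]
tcp_rot: [3.141, -0.0, 1.425]
contact_force: [0.5, -0.8, 6.4]
grip_width: 12.8
finger_force: 29.9
```

```bash
python3 st.py
```

```text
17.225 [475.96695364 -73.79912677  62.02826583] yaw 81.62620736541838 dial~ 3.1742965045628613 [ 0.46653941 -0.82098684  6.44669243] [-0.24460904  0.05787453  0.02032519]
mz [0.02744668 0.0220421 ]
```

```bash
python3 - <<'E'
from h import *
o=get_obs();im=capture("wrist");cv2.imwrite("pics/w3.png",im[:,:,::-1])
a=cv2.imread("pics/w2.png");b=im[:,:,::-1]
cv2.imwrite("pics/w3c.png",np.hstack([cv2.resize(x[140:330,220:420],(400,380),interpolation=2) for x in(a,b)]))
g=[cv2.cvtColor(x,cv2.COLOR_BGR2GRAY) for x in(a,b)]
for k in g:
    for r in(212,220,230,240,247,):
        q=np.where(k[r,285:345]<70)[0]+285;print(r,q.min(),q.max(),end=" | ")
    print()
print(o["tau"].round(3),o["joint_positions"].round(4))
E
```

```text
212 306 326 | 220 305 327 | 230 303 329 | 240 301 331 | 247 301 332 | 
212 306 326 | 220 305 327 | 230 303 329 | 240 301 331 | 247 301 332 | 
[ 3.4100e-01 -3.9447e+01 -1.5351e+01  2.3800e-01  1.5400e-01  2.2000e-02] [-3.1320e-01  4.7210e-01  1.8521e+00  2.0000e-04  8.1650e-01 -1.6730e-01]
```

View pics/w3c.png

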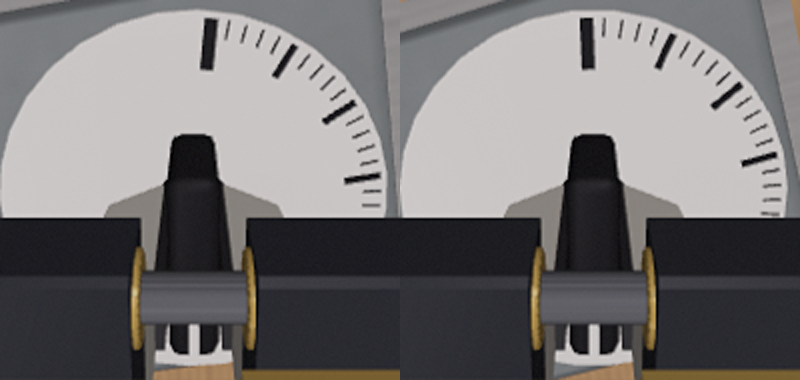

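Both crops show the bar locked square between the fingers, with the tail pointing nearly at mark 0, so the knob has followed the tool to about 3.17 rad. I'll go another 2°.

arm_command:
  gripper: [0, 0, 0, 0, 0]
  dp:
    - [0, 0, 0]
    - [0, 0, 0]
    - [0, 0, 0]
    - [0, 0, 0]
    - [0, 0, 0]
  twist: [0.2, 0.2, 0, 0, 0]

```text
time: 18.3
tool_pos: [475.9, -73.8, 62.0]
tcp_rot: [3.141, -0.0, 1.39]
contact_force: [0.0, -1.2, 6.2]
grip_width: 12.4
finger_force: 29.9
```

```bash
python3 st.py
```

```text
18.3 [475.93226183 -73.76833776  62.00526954] yaw 79.6434967177942 dial~ 3.208901333478252 [ 0.00821591 -1.17977293  6.16275511] [-0.2689098   0.15664344  0.12488717]
mz [0.10213587 0.09681716]
```

The stop is now felt: both torque readings rose to about 0.10 N m, up from 0.02. I'll lean 2.5° further and hold.

arm_command:
  gripper: [0, 0, 0, 0, 0]
  dp:
    - [0, 0, 0]
    - [0, 0, 0]
    - [0, 0, 0]
    - [0, 0, 0]
    - [0, 0, 0]
  twist: [0.2, 0.2, 0.1, 0, 0]

```text
time: 19.32
tool_pos: [475.9, -73.8, 62.0]
tcp_rot: [3.141, 0.0, 1.347]
contact_force: [1.3, -1.3, 6.4]
grip_width: 13.0
finger_force: 29.9
```

```bash
python3 st.py
```

```text
19.325 [475.9254513  -73.7926829   62.00630439] yaw 77.15910813487739 dial~ 3.252262094149107 [ 1.27097113 -1.26296518  6.3921991 ] [-0.18419842  0.16543128  0.23506985]
mz [0.2192924  0.21202582]
```

arm_command:
  gripper: [0, 0, 0, 0, 0]
  dp:
    - [0, 0, 0]
    - [0, 0, 0]
    - [0, 0, 0]
    - [0, 0, 0]
    - [0, 0, 0]
  twist: [0.1, 0, 0, 0, 0]

```text
time: 20.35
tool_pos: [475.9, -73.8, 62.0]
tcp_rot: [3.141, 0.0, 1.338]
contact_force: [0.6, -1.8, 6.2]
grip_width: 12.9
finger_force: 29.9
```

```bash
python3 st.py
```

```text
20.35 [475.92186513 -73.77833778  62.01340492] yaw 76.66267635106065 dial~ 3.2609264632882575 [ 0.64071759 -1.75637402  6.20962717] [-0.17535713  0.16126535  0.2245882 ]
mz [0.2369098  0.23190984]
```

The knob has leaned on the stop at about 0.23 N m total for well over half a second. Now I'll turn it back 86.7°.

arm_command:
  gripper: [0, 0, 0, 0, 0]
  dp:
    - [0, 0, 0]
    - [0, 0, 0]
    - [0, 0, 0]
    - [0, 0, 0]
    - [0, 0, 0]
  twist: [-0.6, -1, -1, -1, -1]

```text
time: 21.38
tool_pos: [476.1, -73.8, 62.0]
tcp_rot: [3.14, 0.0, 1.741]
contact_force: [1.0, -0.7, 4.8]
grip_width: 12.9
finger_force: 29.9
```

arm_command:
  gripper: [0, 0, 0, 0, 0]
  dp:
    - [0, 0, 0]
    - [0, 0, 0]
    - [0, 0, 0]
    - [0, 0, 0]
    - [0, 0, 0]
  twist: [-1, -1, -1, -1, -1]

```text
time: 22.0
tool_pos: [476.3, -73.7, 62.0]
tcp_rot: [3.14, 0.001, 2.178]
contact_force: [1.8, -0.6, 5.2]
grip_width: 12.9
finger_force: 29.9
```

arm_command:
  gripper: [0, 0, 0, 0, 0]
  dp:
    - [0, 0, 0]
    - [0, 0, 0]
    - [0, 0, 0]
    - [0, 0, 0]
    - [0, 0, 0]
  twist: [-1, -1, -1, -1, -1]

```text
time: 22.62
tool_pos: [476.4, -73.6, 62.0]
tcp_rot: [3.14, 0.001, 2.614]
contact_force: [2.0, 0.4, 4.7]
grip_width: 12.5
finger_force: 29.9
```

arm_command:
  gripper: [0, 0, 0, 0, 0]
  dp:
    - [0, 0, 0]
    - [0, 0, 0]
    - [0, 0, 0]
    - [0, 0, 0]
    - [0, 0, 0]
  twist: [-1, -1, -0.4, 0, 0]

```text
time: 23.25
tool_pos: [476.5, -73.5, 62.0]
tcp_rot: [3.141, 0.002, 2.82]
contact_force: [3.6, 1.7, 5.9]
grip_width: 12.9
finger_force: 29.9
```

```bash
python3 st.py
```

```text
23.25 [476.49395176 -73.47019687  62.04297498] yaw 161.5808574067958 dial~ 1.7788246090610058 [3.57723881 1.67781807 5.91211463] [ 0.42104822 -0.53373282  0.06216136]
mz [0.03022329 0.04749581]
```

arm_command:
  gripper: [0, 0, 0, 0, 0]
  dp:
    - [0, 0, 0]
    - [0, 0, 0]
    - [0, 0, 0]
    - [0, 0, 0]
    - [0, 0, 0]
  twist: [-0.2, -0.17, 0, 0, 0]

```text
time: 24.28
tool_pos: [476.5, -73.4, 62.0]
tcp_rot: [3.141, 0.002, 2.852]
contact_force: [3.4, 1.8, 5.4]
grip_width: 13.0
finger_force: 29.9
```

arm_command:
  gripper: [20, 30, 40, 50, 50]
  dp:
    - [0, 0, 0]
    - [0, 0, 0]
    - [0, 0, 0]
    - [0, 0, 0]
    - [0, 0, 0]
  twist: [0, 0, 0, 0, 0]

```text
time: 24.9
tool_pos: [475.5, -73.9, 61.7]
tcp_rot: [3.142, -0.0, 2.853]
contact_force: [0.3, -0.2, -0.9]
grip_width: 49.3
finger_force: 0.0
```

```bash
python3 st.py
```

```text
24.9 [475.54761636 -73.87182518  61.65868664] yaw 163.48706307635678 dial~ 1.745555043906983 [ 0.30588603 -0.15321776 -0.85212934] [-0.01133152  0.02820243 -0.00151886]
mz [-0.00211424  0.00041895]
```

arm_command:
  gripper: [60, 60, 60, 60, 60]
  dp:
    - [0, 0, -0.6]
    - [0, 0, -1]
    - [0, 0, -1]
    - [0, 0, -1]
    - [0, 0, -1]
  twist: [0, 0, 0, 0, 0]

```text
time: 25.92
tool_pos: [475.5, -73.8, 177.5]
tcp_rot: [3.142, -0.0, 2.854]
contact_force: [0.9, -0.6, 0.0]
grip_width: 59.8
finger_force: 0.0
```

arm_command:
  gripper: [91.8, 91.8, 91.8, 91.8, 91.8]
  dp:
    - [0, 0, 0]
    - [0, 0, 0]
    - [0, 0, 0]
    - [0, 0, 0]
    - [0, 0, 0]
  twist: [0, 0, 0, 0, 0]

```text
time: 26.55
tool_pos: [475.5, -73.8, 176.3]
tcp_rot: [3.141, -0.001, 2.853]
contact_force: [-0.3, -0.8, -0.4]
grip_width: 91.7
finger_force: 0.0
```

```bash
python3 - <<'E'
from meas import *
o=get_obs();im=capture("wrist").copy();cv2.imwrite("pics/w4.png",im[:,:,::-1])
s=proj(cam("wrist",o),[476.1,-72.8,53])[0].astype(int);print(s,o["time"],o["tool_pos"])
meas(im,o,s.tolist())
x,y=s;cv2.imwrite("pics/w4c.png",cv2.resize(im[y-70:y+70,x-70:x+70,::-1],None,fx=4.2,fy=4.2,interpolation=2))
E
```

```text
[316 192] 26.55 [475.47590764 -73.83645459 176.31215979]
face [476.16328556 -72.83010614] 59.94405433673372 0.24469281803070686
mark -66.32 17 2376
mark -41.42 8 793
mark -16.47 7 689
mark 8.49 7 700
mark 33.52 7 670
mark 58.52 7 668
mark 83.53 17 2294
pointer at r33-39 -16.455882352941178 68
```

View pics/w4c.png

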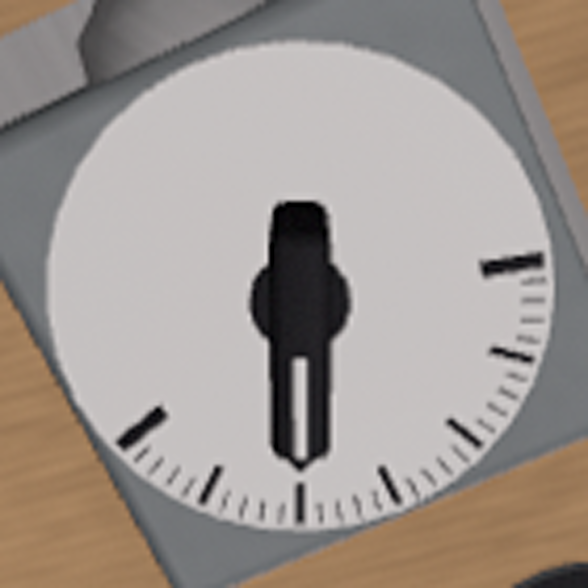

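The pointer tip, at crop (300,466), sits right on the 20 mark at (300,503): -16.46° against -16.47°. The gripper is clear, so I'm handing in.

```bash
python3 -c "
from plant import *
print(close_job())"
```

```text
the job is handed in; nothing more can be done
None
```

I wound the timer past 30 minutes until it was firmly against its sprung stop (about 0.23 N m measured, drag included) and held it there for over a second. I then turned it back and let go with the pointer on 20 minutes, within 0.1° of the mark in the last picture; the tins and tape roll were not touched, and the job was handed in at about 27 s.

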